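Check weight on the balance, display guard held at 45 degrees

TASK

Check the balance: set the larger of the two knobbed check weights gently, upright, in the middle of the balance pan and let go of it. Then take the sprung splash guard over the display by its front tab, raise it to 45 degrees and finish while still holding it there with the gripper, so that the reading can be photographed. Leave the smaller weight and the other things on the trolley where they stand.

Things in the scene. Friction and masses are not known exactly. Their poses are not given: they have to be found in the camera images.
- balance: Low white bench balance, 200 x 160 mm, fixed. Origin: centre of its underside, on the trolley top. Its x axis points from the display end (towards the robot) to the pan end, z up. Housing tops lie at z 42 mm (display end) and 48 mm (pan end).
- pan_top (a point): Centre of the top face of the round steel pan (diameter 100 mm, flat, 5 mm thick), 45 mm behind the balance's centre and 66 mm above the trolley. The pan is sprung (2000 N/m): it sinks about 2 mm under the large weight, and reaches its stop at 10 mm (20 N).
- pan (a joint): How far the sprung pan is pressed down, m (0 unloaded, 0.010 at its stop).
- large_weight_mid (a point): Centre, 33 mm above the foot, of the larger steel check weight: upright round body of diameter 38 mm up to 44 mm, then a narrow neck and a knob of diameter 26 mm; 66 mm tall, about 0.4 kg. Grasp it round the body or knob. Starts upright on the trolley to the right of the balance; the two weights may have swapped places.
- small_weight_mid (a point): Centre, 22 mm above the foot, of the smaller steel check weight (bystander) of the same shape: 26 mm diameter, 44 mm tall.
- display_guard (a joint): Opening angle of the clear splash guard over the display, rad: 0 shut (level), 0.785 at 45 degrees, stop at 1.4. The hinge lies along the balance's y axis; the front edge swings up and back towards the pan. A spring pulls it shut from every angle (about 1 to 1.5 N at the tab): it never stays open by itself.
- guard_grip (a point): Centre of the part of the guard's grey front tab to pinch: tab 14 mm thick across the balance's y axis, 22 mm tall, sticking out 34 mm in front of guard and housing, free below down to the trolley 39 mm under it when shut. The point lies 100 mm in front of the hinge axis and 1 mm above it when shut; its axes are parallel to those of the balance when shut and turn with the guard.
- guard_hinge (a point): Middle of the guard's hinge axis, fixed, 20 mm in front of the balance's centre and 49 mm above the trolley. The guard panel is 132 mm wide and reaches 80 mm forward from the axis.
- strip_pot: Bystander: round pot with black cap, diameter 43 mm, 87 mm tall; origin at the centre of its underside.
- coverslip_box: Bystander: flat box with a lid, 52 x 52 x 23 mm; origin at the centre of its underside.
- dropper_bottle: Bystander: small brown dropper bottle, diameter 33 mm, 91 mm tall; origin at the centre of its underside.

How it is judged:
By the outcome, as a careful person would: the job done as asked, in the order asked, and still so for the second after the job is handed in, while the arm keeps its last pose, push and grip.
It also fails if it takes over 45 s, if anything falls off the work surface, if the arm or the gripper's body presses on something with over 40 N, if the wrist force passes 120 N, or if a joint passes its speed limit or range.

ROBOT

A 7-joint arm with a two-finger parallel gripper is mounted at the origin on a cart in front of the work surface, level with it; the furniture and walls round the work are solid. World frame = base frame: x ahead of the robot, y to its left, z up, the work surface at z = 0. Lengths are in mm, angles in rad, forces in N, time in s.
With the tool pointing down it reaches from about 400 to 875 mm from the base axis. Payload 6.5 kg.
Tool frame: the origin (TCP) lies between the finger pads; the fingertips stand 14 mm ahead of it and the grasp point (between the pads) lies 5 mm behind it; y points along the fingers, z is the direction in which the jaws open and shut, and the axes are right-handed (so a half turn about y gives the same grasp; the last joint's range is limited). The gripper opens to 88 mm and grips with 3 to 60 N. Pads are 18 mm wide; open, the fingers measure 123 mm over their backs; the gripper's body (75 mm by 187 mm) begins 45 mm behind the grasp point.
Start: joints at [-1.168, 0.536, -0.004, 1.538, 0.003, 1.067, -0.071], TCP at [293.674, 579.867, 252.716] pointing down, gripper open.
Joint ranges: [-2.7, 2.7], [-0.37, 2.16], [-1.27, 1.26], [0.24, 2.4], [-1.31, 4.45], [0.19, 1.91], [-2.76, 2.76]. Speed limits (rad/s): [2.39, 2.39, 3.14, 3.14, 3.14, 3.14, 3.14].

INTERFACE

Orientations are given as [roll, pitch, yaw] about the fixed x, y, z axes, in that order (R = Rz(yaw) Ry(pitch) Rx(roll)).
In Python, from station import arm gives the robot as it stands. The module is installed in compiled form; this text tells all that it offers.
- The arm moves only by the shell command python3 -m pendant 'ROWS' [OPENING] [FORCE]. ROWS is JSON, a list of rows, each an object with "delta_pos": the shift along the tool's x, y, z in mm, a list of three; "rotation": the turn, a rotation vector about the tool's x, y, z in rad, a list of three. A call has 1 to 5 rows; each row is the pose to reach, as a shift and turn from the pose measured when the call began, along the tool's axes at that moment; what a row does not reach only later rows make up. A row lasts 1/8 s, in which the tool goes at most 62.5 mm and 10.7 degrees, less where a joint would pass 70% of its speed; a pose out of reach is approached as far as the arm can. A call with a gripper value outside its range is refused whole. OPENING is the opening, from -1 (shut) to 1 (fully open), set as the call begins (- or left out, the last holds). The fingers move at their own pace and stop on an object; FORCE is the grip in N (left out, the last holds). Time passes only in rows, so rows that repeat a pose let the fingers close. It gives the time, the measured TCP pose, the force and the opening at its end, in the units of the state.
- arm.observe(): the state, without advancing time (a new reading comes with each control period).
- arm.capture(name): name is "side" or "top" or "wrist"; returns the picture (400x640x3 uint8, blue, green, red); there is no depth.
- arm.get_calibration(name): a dict with "fx", "fy", "cx", "cy" (pixels), "R" (3x3) and "t" (3): a world point X has camera coordinates R X + t. Camera axes: x right, y down, z forward; pixel columns grow to the right and rows downward; lengths in mm; the calibration is good to about 2 mm. A picture is of the moment at which its call begins: read the wrist's pose just before it. get_calibration takes no time and is no camera call; for the wrist camera it gives the pose at the moment of the call.
- arm.close_job(): hands the job in, once; it reports no verdict.
The state is a dict: "clock": time; "joint_positions": joint angles; "joint_velocities": joint speeds; "tau": joint torques, N m; "tool_pos": TCP position; "orientation": TCP orientation; "wrist_force": force on the tool from outside, world axes, zero at the start; "ft_torque": the same for the moment, N m; "gripper_width": finger opening in mm.
Only numpy, scipy, OpenCV 4.12 (cv2) and the standard library are available. Lean on these libraries where they do the work, as an engineer would, in place of code of your own. Each camera call takes 0.05 s, during which the arm holds its last target.

## Working session

There is one attempt and no reset: what is moved stays moved. The work goes in short steps, Python scripts to look and compute and a shell command to move; the robot and the scene stay as the last step left them, time stands still between calls to the robot, and variables do not carry over. Pictures are saved under pics/ and viewed, and the job is handed in when it is done.

```bash
mkdir -p pics; ls
python3 - <<'E'
from station import arm
import cv2, json
print(arm.observe())
for n in ["side","top","wrist"]:
    print(n, arm.get_calibration(n))
    cv2.imwrite(f"pics/{n}0.png", arm.capture(n))
E
```

```text
pics
{'clock': 0.0, 'joint_positions': array([-1.16819743,  0.53714121, -0.00444548,  1.53884871,  0.00261413,
        1.06725968, -0.07117397]), 'joint_velocities': array([-0.00114934, -0.00032938, -0.00100995,  0.00048488,  0.0012874 ,
        0.00140756, -0.00010827]), 'tau': array([ 1.00500956e-04, -5.70978355e+01,  9.91073549e-01, -2.51599950e+01,
       -5.62749733e-02,  1.80208858e-02,  1.58628609e-04]), 'tool_pos': array([293.4352073 , 579.35949453, 251.8646705 ]), 'orientation': array([-1.57244239e+00, -1.30308422e-04, -4.68688147e-01]), 'wrist_force': array([-0.32341997, -0.24021629, -0.03742226]), 'ft_torque': array([-0.01045689,  0.00925574, -0.02079691]), 'gripper_width': 88.10709547052873}
side {'fx': 361.2768169615505, 'fy': 361.2768169615505, 'cx': 318.76266894671363, 'cy': 197.23150708202746, 'R': array([[ 0.94066252, -0.3393235 ,  0.00368571],
       [-0.1708098 , -0.482843  , -0.85888687],
       [ 0.29322012,  0.80729313, -0.51215209]]), 't': array([-488.69700437,  153.90085166,  898.04221691])}
top {'fx': 398.78454120880656, 'fy': 398.78454120880656, 'cx': 328.1104427598617, 'cy': 199.80450749446752, 'R': array([[-1.00307090e-05, -9.99912641e-01,  1.32177844e-02],
       [-9.95576099e-01, -1.23194001e-03, -9.39505956e-02],
       [ 9.39586717e-02, -1.31602526e-02, -9.95489114e-01]]), 't': array([ 20.9962124 , 542.93787266, 933.31723918])}
wrist {'fx': 285.54651803043873, 'fy': 285.54651803043873, 'cx': 314.0714584852692, 'cy': 204.90895057977073, 'R': array([[ 0.45224541,  0.89189262, -0.00128302],
       [ 0.86017331, -0.4357806 ,  0.26494744],
       [ 0.23574555, -0.12092489, -0.964262  ]]), 't': array([-650.05267335,  -37.14824057,  388.97905127])}
```

View pics/side0.png

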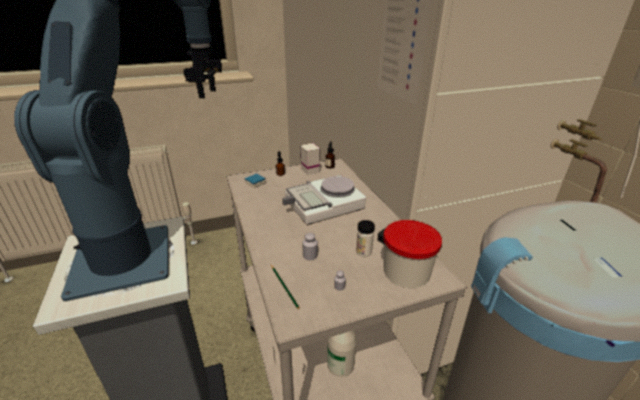

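View pics/top0.png

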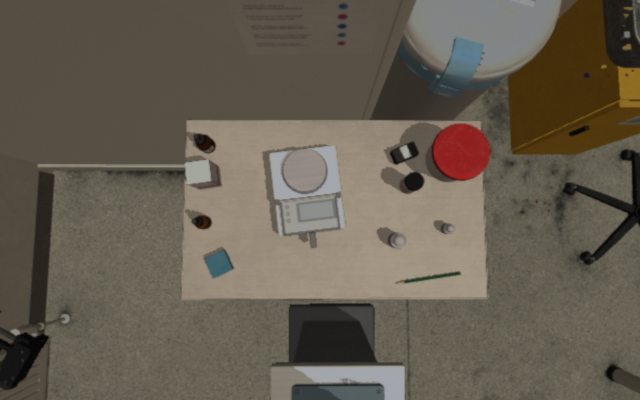

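View pics/wrist0.png

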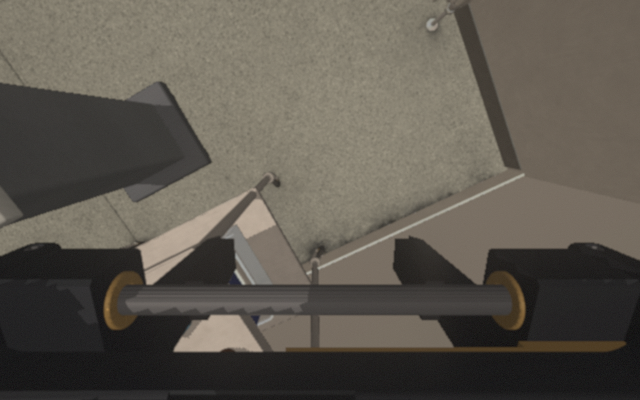

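```bash
cat > h.py <<'E'
import numpy as np, cv2
from station import arm
from scipy.spatial.transform import Rotation as Rn
def ray(c,u,v):
    R=np.array(c["R"]);t=np.array(c["t"])
    d=R.T@np.array([(u-c["cx"])/c["fx"],(v-c["cy"])/c["fy"],1.]); return -R.T@t, d/np.linalg.norm(d)
def onz(c,u,v,z):
    o,d=ray(c,u,v); return o+d*(z-o[2])/d[2]
def tri(*obs):
    A=np.zeros((3,3));b=np.zeros(3)
    rs=[ray(*o) for o in obs]
    for o,d in rs:
        P=np.eye(3)-np.outer(d,d);A+=P;b+=P@o
    x=np.linalg.solve(A,b); return x,[np.linalg.norm((np.eye(3)-np.outer(d,d))@(x-o)) for o,d in rs]
def proj(c,X):
    p=np.array(c["R"])@np.array(X)+np.array(c["t"]); return c["fx"]*p[0]/p[2]+c["cx"],c["fy"]*p[1]/p[2]+c["cy"]
def crop(im,x0,y0,x1,y1,k,name):
    cv2.imwrite("pics/"+name,cv2.resize(im[y0:y1,x0:x1],None,fx=k,fy=k,interpolation=cv2.INTER_CUBIC))
E
python3 - <<'E'
from h import *
t=cv2.imread("pics/top0.png");s=cv2.imread("pics/side0.png")
crop(t,260,130,460,270,4,"tc.png");crop(s,260,160,400,300,4,"sc.png")
E
```

```text
(no output)
```

View pics/tc.png

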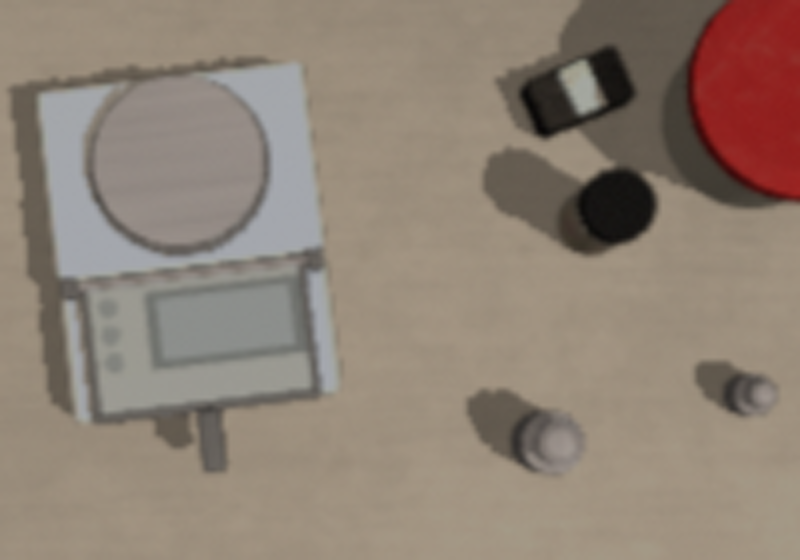

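View pics/sc.png

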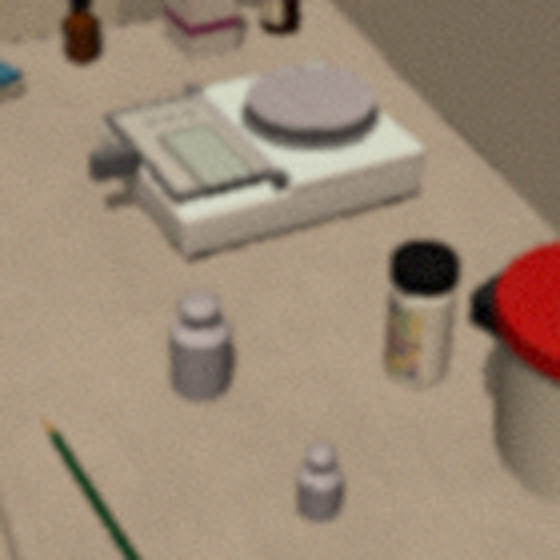

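The top crop shows the pan ellipse centred near (180,160), the large weight's knob near (560,440) and the tab near (212,440). In the side crop the pan is near (311,102), the large knob near (201,307) and the tab near (115,158). The larger weight is the one nearer the balance.

Run:
```python
from h import *
np.set_printoptions(precision=1,suppress=True)
T=arm.get_calibration("top");S=arm.get_calibration("side")
f=lambda u,v:(T,260+(u-1.5)/4,130+(v-1.5)/4)
g=lambda u,v:(S,260+(u-1.5)/4,160+(v-1.5)/4)
for n,a,b,z in [("pan",(180,160),(311,102),66),("Lknob",(560,440),(201,304),66),("Sknob",(763,394),(320,455),44),("tabend",(215,468),(93,163),50)]:
    print(n,tri(f(*a),g(*b)),onz(*f(*a),z),onz(*g(*b),z))
print("tab top z61", onz(*f(208,412),61),onz(*f(215,470),61))
print("housing far corners z48",onz(*f(40,93),48),onz(*f(300,64),48))
print("near corners z42",onz(*f(80,422),42),onz(*f(338,390),42))
print("guard corners z50",onz(*f(98,418),52),onz(*f(317,394),52))
c=arm.get_calibration("wrist");R=np.array(c["R"]);cc=-R.T@c["t"];o=arm.observe()
Rt=Rn.from_euler("xyz",o["orientation"]).as_matrix()
print("cam in tool",Rt.T@(cc-o["tool_pos"]),"axes",Rt.T@R.T)
```

```text
pan (array([609.3,  77.1,  58.2]), [np.float64(1.3653157738733845), np.float64(1.3653157738733208)]) [609.3  76.3  66. ] [602.2  64.1  66. ]
Lknob (array([ 446.5, -142.1,   61.2]), [np.float64(1.4448561476778508), np.float64(1.4448561476778468)]) [ 447.9 -141.6   66. ] [ 443.  -147.9   66. ]
Sknob (array([ 473.6, -267.2,   38.7]), [np.float64(1.2840683888544175), np.float64(1.2840683888545839)]) [ 474.6 -265.9   44. ] [ 469.9 -272.2   44. ]
tabend (array([430.6,  56. ,  51.5]), [np.float64(1.1441427090159617), np.float64(1.1441427090159269)]) [431.7  55.8  50. ] [430.1  58.8  50. ]
tab top z61 [463.8  59.6  61. ] [430.8  55.5  61. ]
housing far corners z48 [652.3 160.2  48. ] [670.2   6.1  48. ]
near corners z42 [458.2 135.   42. ] [477.  -16.1  42. ]
guard corners z50 [460.5 123.5  52. ] [474.4  -3.3  52. ]
cam in tool [ -66.9 -132.2    0.9] axes [[ 0.   1.   0.3]
 [-0.  -0.3  1. ]
 [ 1.  -0.   0. ]]
```

```bash
cat >> h.py <<'E'
def delta(pos,tilt=0.,yaw=0.12):
    """tool-frame shift/rotvec to reach pos with jaw axis along balance y, tilt>0: tip swings toward robot (as guard opens)"""
    o=arm.observe();R0=Rn.from_euler("xyz",o["orientation"])
    # guard opening turns -x to +z : rotation about balance y by +tilt
    R1=Rn.from_euler("z",yaw)*Rn.from_euler("y",tilt)*Rn.from_euler("x",-np.pi/2)
    print("t",round(o["clock"],2),"pos",o["tool_pos"].round(1),"ori",o["orientation"].round(3),"F",o["wrist_force"].round(1),"w",round(o["gripper_width"],1))
    print("dpos",R0.inv().apply(np.array(pos)-o["tool_pos"]).round(1),"rot",(R0.inv()*R1).as_rotvec().round(3))
E
python3 - <<'E'
from h import *
delta([640,60,260])
E
```

```text
t 0.15 pos [293.5 579.5 252.1] ori [-1.572 -0.    -0.469] F [-0.4 -0.6 -0.5] w 88.5
dpos [ 543.8   -7.5 -306.9] rot [ 0.001 -0.589 -0.   ]
```

```bash
python3 -m pendant '[{"delta_pos":[54,0,-31],"rotation":[0,-0.06,0]},{"delta_pos":[108,0,-61],"rotation":[0,-0.12,0]},{"delta_pos":[162,-2,-92],"rotation":[0,-0.18,0]},{"delta_pos":[216,-3,-122],"rotation":[0,-0.24,0]},{"delta_pos":[270,-4,-153],"rotation":[0,-0.3,0]}]'
python3 - <<'E'
from h import *
delta([640,60,260])
E
```

```text
clock: 0.78
tool_pos: [466.1, 319.2, 256.3]
orientation: [-1.572, 0.0, -0.167]
wrist_force: [1.2, 0.6, -0.2]
gripper_width: 88.0
t 0.78 pos [466.1 319.2 256.3] ori [-1.572  0.    -0.167] F [ 1.2  0.6 -0.2] w 88.0
dpos [ 214.5   -3.5 -226.7] rot [ 0.001 -0.287 -0.   ]
```

```bash
python3 -m pendant '[{"delta_pos":[44,0,-45],"rotation":[0,-0.06,0]},{"delta_pos":[88,0,-91],"rotation":[0,-0.12,0]},{"delta_pos":[132,-2,-137],"rotation":[0,-0.18,0]},{"delta_pos":[176,-3,-182],"rotation":[0,-0.24,0]},{"delta_pos":[214,-4,-227],"rotation":[0,-0.287,0]}]'; python3 -m pendant '[{"delta_pos":[0,0,0],"rotation":[0,0,0]}]';python3 - <<'E'
from h import *
import json
o=arm.observe();c=arm.get_calibration("wrist");im=arm.capture("wrist");cv2.imwrite("pics/w1.png",im)
json.dump({k:np.array(v).tolist() for k,v in c.items()},open("w1.json","w"))
delta([470,-140,200]); print(o["joint_positions"].round(4))
E
```

```text
clock: 1.4
tool_pos: [639.5, 59.7, 260.3]
orientation: [-1.572, 0.001, 0.122]
wrist_force: [0.4, 0.3, -0.6]
gripper_width: 88.0
clock: 1.52
tool_pos: [641.2, 52.5, 259.9]
orientation: [-1.575, 0.0, 0.114]
wrist_force: [-0.6, -0.2, -0.5]
gripper_width: 88.4
t 1.57 pos [640.1  56.3 259.8] ori [-1.573e+00  1.000e-03  1.170e-01] F [-0.1 -0.3  0.3] w 88.1
dpos [-191.9   60.3 -174.9] rot [ 0.002 -0.003 -0.001]
[-0.1834  0.5178  0.0426  1.5518 -0.0189  1.073   1.5471]
```

View pics/w1.png

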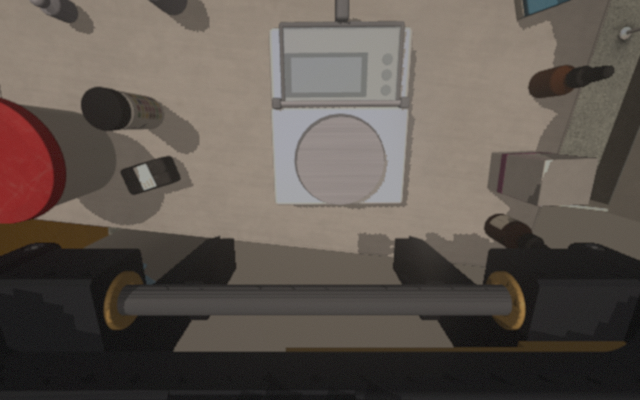

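The wrist view shows the pan centred at about (340,159), the guard hinge at row 104 and the tab running down from (342,0) to 20. The large weight is just cut off at the top (170,5).

```bash
python3 -m pendant '[{"delta_pos":[-55,9,-40],"rotation":[0,0,0]},{"delta_pos":[-110,18,-80],"rotation":[0,0,0]},{"delta_pos":[-155,27,-110],"rotation":[0,0,0]},{"delta_pos":[-155,30,-110],"rotation":[0,0,0]},{"delta_pos":[-155,30,-110],"rotation":[0,0,0]}]';python3 - <<'E'
from h import *
import json
o=arm.observe();c=arm.get_calibration("wrist");im=arm.capture("wrist");cv2.imwrite("pics/w2.png",im)
json.dump({k:np.array(v).tolist() for k,v in c.items()},open("w2.json","w"))
print(o["tool_pos"],np.abs(o["joint_velocities"]).max(),o["joint_positions"].round(4))
w1=cv2.imread("pics/w1.png")
crop(w1,260,0,420,220,2.7,"w1c.png")
E
```

```text
clock: 2.2
tool_pos: [499.1, -69.6, 230.3]
orientation: [-1.572, 0.001, 0.119]
wrist_force: [-0.4, 0.8, -0.2]
gripper_width: 88.2
[499.06960544 -69.57647619 230.25296227] 0.04039258954675317 [-0.0027  0.3169  0.0617  1.9443 -0.0232  0.8818  1.7604]
```

View pics/w2.png

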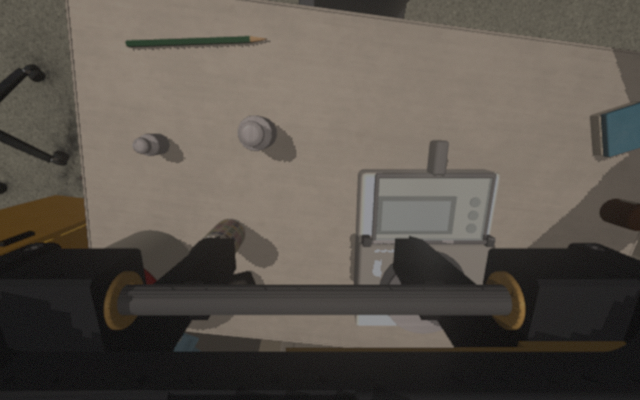

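View pics/w1c.png

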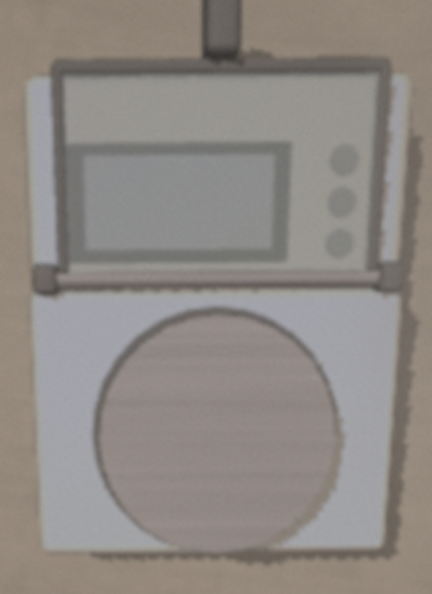

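Run:
```python
from h import *
w=cv2.imread("pics/w2.png")
a=cv2.resize(w[100:170,220:300],None,fx=6,fy=6,interpolation=cv2.INTER_CUBIC)
b=cv2.resize(w[130:250,350:500],None,fx=3.5,fy=3.5,interpolation=cv2.INTER_CUBIC)
H=430
C=np.zeros((H,a.shape[1]+b.shape[1],3),np.uint8);C[:a.shape[0],:a.shape[1]]=a[:H];C[:b.shape[0],a.shape[1]:]=b[:H]
C=C[:,:800] if C.shape[1]<=800 else cv2.resize(C,None,fx=1,fy=1)[:,:1005]
cv2.imwrite("pics/w2a.png",a);cv2.imwrite("pics/w2b.png",b)
```

```text
(no output)
```

View pics/w2a.png

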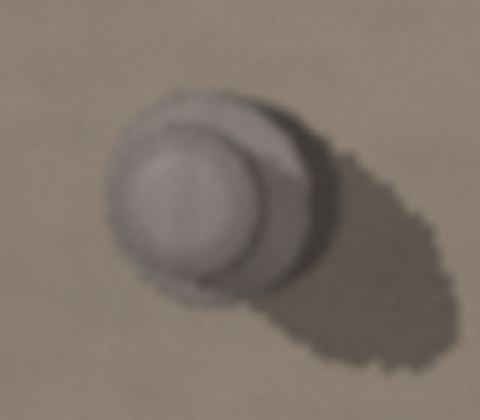

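View pics/w2b.png

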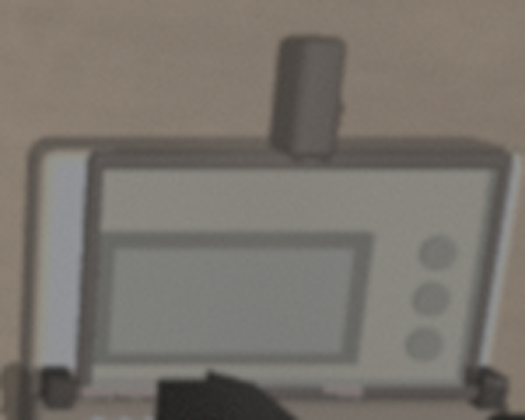

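Run:
```python
from h import *
import json
np.set_printoptions(precision=1,suppress=True)
T=arm.get_calibration("top");S=arm.get_calibration("side")
W1=json.load(open("w1.json"));W2=json.load(open("w2.json"))
f=lambda u,v:(T,260+(u-1.5)/4,130+(v-1.5)/4)
g=lambda u,v:(S,260+(u-1.5)/4,160+(v-1.5)/4)
a=lambda u,v:(W1,260+(u-.85)/2.7,(v-.85)/2.7)
k=lambda u,v:(W2,220+(u-2.5)/6,100+(v-2.5)/6)
b=lambda u,v:(W2,350+(u-1.25)/3.5,130+(v-1.25)/3.5)
print("pan w1+top",tri(a(219,430),f(180,160)),"w1+side",tri(a(219,430),g(311,102)),onz(*a(219,430),66))
print("knob w2+top",tri(k(186,200),f(560,440)),"w2+side",tri(k(186,200),g(201,307)),onz(*k(186,200),62),onz(*k(209,199),44))
for p,q,m in [((45,278),(58,388),(70,288)),((390,276),(487,388),(318,258))]:
    print("hinge w1+w2",tri(a(*p),b(*q)),"w1+w2+top",tri(a(*p),b(*q),f(*m))[0])
print("tab root",tri(a(221,62),b(302,153)),tri(a(221,62),b(302,153),f(209,410))[0])
print("tab front top",onz(*b(315,38),61),tri(b(315,38),f(215,470)),tri(b(315,38),g(93,155)))
print("guard corners",tri(a(57,66),b(40,142)),tri(a(388,64),b(515,148)))
```

```text
pan w1+top (array([603.4,  74.8, 100.7]), [np.float64(0.19207299621882232), np.float64(0.19207299621874518)]) w1+side (array([608.2,  79.2,  57. ]), [np.float64(0.45339980644743083), np.float64(0.45339980644760774)]) [606.9  78.5  66. ]
knob w2+top (array([ 447.9, -147.2,   35. ]), [np.float64(0.427211258840188), np.float64(0.427211258840274)]) w2+side (array([ 446.1, -141.5,   58.6]), [np.float64(0.8996922733955415), np.float64(0.8996922733955963)]) [ 446.8 -141.    62. ] [ 446.9 -140.7   44. ]
hinge w1+w2 (array([554.1,  -1.2,  49.4]), [np.float64(0.034151428871952376), np.float64(0.034151428872012425)]) w1+w2+top [543.1  43.6  96.8]
hinge w1+w2 (array([537.1, 142.4,  48.9]), [np.float64(0.20608404818582698), np.float64(0.2060840481858644)]) w1+w2+top [527.9  48.4 199.9]
tab root (array([466.6,  61.3,  50.2]), [np.float64(0.26012657610535517), np.float64(0.2601265761052502)]) [466.1  60.5  51. ]
tab front top [431.4  52.7  61. ] (array([431. ,  55.7,  54.3]), [np.float64(0.3734091498790142), np.float64(0.3734091498789065)]) (array([430.4,  53.9,  59.4]), [np.float64(1.1079664883156395), np.float64(1.1079664883155946)])
guard corners (array([472. , -11.1,  25.2]), [np.float64(6.430662738325959), np.float64(6.4306627383260295)]) (array([458.1, 127.8,  47.7]), [np.float64(1.51466502597239), np.float64(1.5146650259723227)])
```

Hinge midpoint is about (546,71,49), pan centre about (608.5,77.7,66), and the large weight about (447,-141). I'll move above the weight next.

```bash
python3 -c "
from h import *
delta([447,-141,110])"
```

```text
t 2.25 pos [500.  -69.1 230.5] ori [-1.572  0.     0.12 ] F [0.9 0.6 0.1] w 88.1
dpos [-61.2 120.6 -64.9] rot [ 0.001 -0.    -0.   ]
```

```bash
python3 -m pendant '[{"delta_pos":[-20,40,-21],"rotation":[0,0,0]},{"delta_pos":[-41,80,-43],"rotation":[0,0,0]},{"delta_pos":[-61,120,-65],"rotation":[0,0,0]},{"delta_pos":[-61,120,-65],"rotation":[0,0,0]},{"delta_pos":[-61,120,-65],"rotation":[0,0,0]}]';python3 - <<'E'
from h import *
o=arm.observe();c=arm.get_calibration("wrist");im=arm.capture("wrist");cv2.imwrite("pics/w3.png",im)
print(o["joint_positions"].round(4))
for X in [(447,-141,66),(447,-141,44)]: print(proj(c,X))
delta([447,-141,27])
E
```

```text
clock: 2.88
tool_pos: [449.5, -139.6, 111.3]
orientation: [-1.572, -0.002, 0.122]
wrist_force: [0.7, -1.0, -0.4]
gripper_width: 88.0
[ 0.1517  0.4635  0.0654  2.107  -0.0536  0.5703  1.9483]
(np.float64(312.1984618283105), np.float64(227.07043974550058))
(np.float64(312.41258571029823), np.float64(216.80813404784763))
t 2.92 pos [ 449.7 -139.6  111.6] ori [-1.572 -0.003  0.123] F [-0.6  0.3 -1. ] w 87.9
dpos [-3.1 84.6 -0.9] rot [0.001 0.003 0.003]
```

View pics/w3.png

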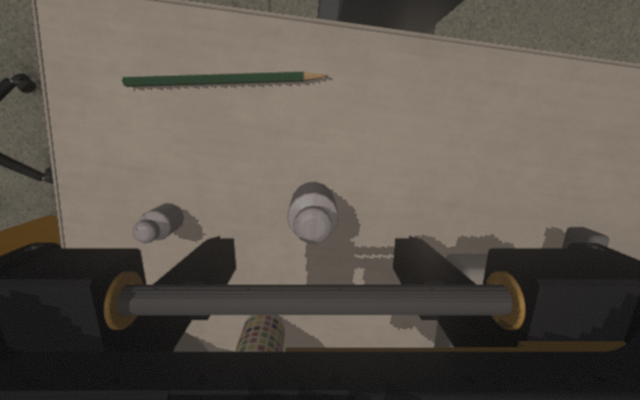

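The knob appears at (313,224), against a prediction of (312,227), so the position is confirmed. Descending.

```bash
python3 -m pendant '[{"delta_pos":[-2,25,-1],"rotation":[0,0,0]},{"delta_pos":[-4,52,-1],"rotation":[0,0,0]},{"delta_pos":[-4,75,-1],"rotation":[0,0,0]},{"delta_pos":[-4,85,-1],"rotation":[0,0,0]},{"delta_pos":[-4,85,-1],"rotation":[0,0,0]}]'; python3 -m pendant '[{"delta_pos":[0,0,0],"rotation":[0,0,0]},{"delta_pos":[0,0,0],"rotation":[0,0,0]},{"delta_pos":[0,0,0],"rotation":[0,0,0]},{"delta_pos":[0,0,0],"rotation":[0,0,0]},{"delta_pos":[0,0,0],"rotation":[0,0,0]}]' -1 20; python3 -m pendant '[{"delta_pos":[0,0,0],"rotation":[0,0,0]},{"delta_pos":[0,0,0],"rotation":[0,0,0]}]'
```

```text
clock: 3.55
tool_pos: [447.1, -140.6, 27.0]
orientation: [-1.572, -0.004, 0.124]
wrist_force: [-0.7, -0.1, 0.5]
gripper_width: 88.1
clock: 4.18
tool_pos: [447.0, -140.6, 27.0]
orientation: [-1.572, -0.004, 0.124]
wrist_force: [0.1, 0.0, -0.1]
gripper_width: 40.5
clock: 4.42
tool_pos: [447.1, -140.8, 27.1]
orientation: [-1.572, -0.004, 0.123]
wrist_force: [0.6, -0.7, 0.1]
gripper_width: 37.1
```

Gripped at 37 mm (the body is 38). Lifting.

```bash
python3 -m pendant '[{"delta_pos":[0,-20,0],"rotation":[0,0,0]},{"delta_pos":[0,-60,0],"rotation":[0,0,0]},{"delta_pos":[0,-105,0],"rotation":[0,0,0]},{"delta_pos":[0,-135,0],"rotation":[0,0,0]},{"delta_pos":[0,-135,0],"rotation":[0,0,0]}]' - 25;python3 - <<'E'
from h import *
cv2.imwrite("pics/w4.png",arm.capture("wrist"));cv2.imwrite("pics/s4.png",arm.capture("side"))
crop(cv2.imread("pics/s4.png"),240,100,400,260,3,"s4c.png")
delta([608.5,77.7,165])
E
```

```text
clock: 5.05
tool_pos: [447.5, -140.8, 163.3]
orientation: [-1.573, -0.007, 0.124]
wrist_force: [0.0, -0.1, -5.3]
gripper_width: 37.0
t 5.15 pos [ 445.7 -140.3  160.9] ori [-1.572 -0.002  0.124] F [-0.5  0.3 -4.6] w 36.7
dpos [188.5  -3.8 196.3] rot [0.001 0.004 0.002]
```

View pics/w4.png

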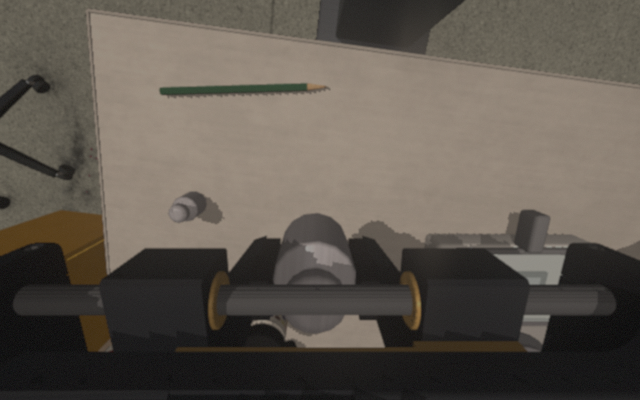

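View pics/s4c.png

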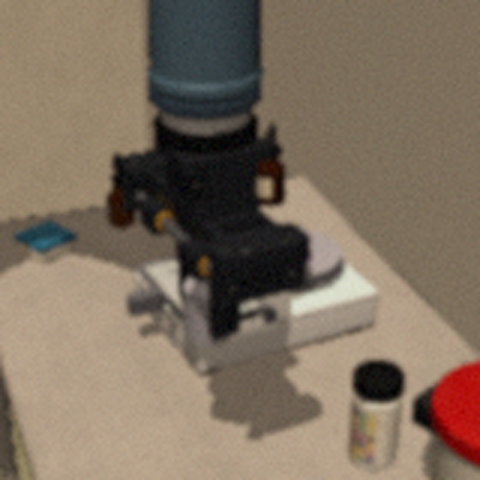

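```bash
python3 -m pendant '[{"delta_pos":[38,0,39],"rotation":[0,0,0]},{"delta_pos":[76,-2,79],"rotation":[0,0,0]},{"delta_pos":[114,-4,118],"rotation":[0,0,0]},{"delta_pos":[152,-4,158],"rotation":[0,0,0]},{"delta_pos":[188,-4,196],"rotation":[0,0,0]}]'; python3 -m pendant '[{"delta_pos":[0,0,0],"rotation":[0,0,0]},{"delta_pos":[0,0,0],"rotation":[0,0,0]}]';python3 -c "
from h import *
delta([608.5,77.7,110])"
```

```text
clock: 5.78
tool_pos: [607.5, 78.9, 162.2]
orientation: [-1.572, 0.002, 0.124]
wrist_force: [1.1, -0.4, -3.5]
gripper_width: 37.3
clock: 6.02
tool_pos: [605.6, 78.4, 159.4]
orientation: [-1.572, 0.007, 0.125]
wrist_force: [0.3, 0.4, -4.1]
gripper_width: 36.8
t 6.03 pos [605.6  78.4 159.4] ori [-1.572  0.007  0.125] F [ 0.3  0.4 -4.1] w 36.8
dpos [ 3.1 49.4 -1. ] rot [ 0.002  0.005 -0.007]
```

```bash
python3 -m pendant '[{"delta_pos":[1,15,0],"rotation":[0,0,0]},{"delta_pos":[3,30,-1],"rotation":[0,0,-0.007]},{"delta_pos":[3,45,-1],"rotation":[0,0,-0.007]},{"delta_pos":[3,49,-1],"rotation":[0,0,-0.007]},{"delta_pos":[3,49,-1],"rotation":[0,0,-0.007]}]'
python3 - <<'E'
from h import *
cv2.imwrite("pics/s5.png",arm.capture("side"));cv2.imwrite("pics/t5.png",arm.capture("top"))
crop(cv2.imread("pics/s5.png"),270,130,390,230,6,"s5c.png");crop(cv2.imread("pics/t5.png"),240,110,380,250,4,"t5c.png")
delta([608.5,77.7,93])
E
```

```text
clock: 6.65
tool_pos: [608.3, 77.6, 110.1]
orientation: [-1.572, 0.0, 0.125]
wrist_force: [-0.0, 0.1, -4.6]
gripper_width: 37.2
t 6.75 pos [608.8  77.8 110.9] ori [-1.572e+00 -1.000e-03  1.250e-01] F [ 0.2 -0.2 -4.7] w 37.1
dpos [-0.4 17.9  0. ] rot [0.002 0.005 0.001]
```

View pics/s5c.png

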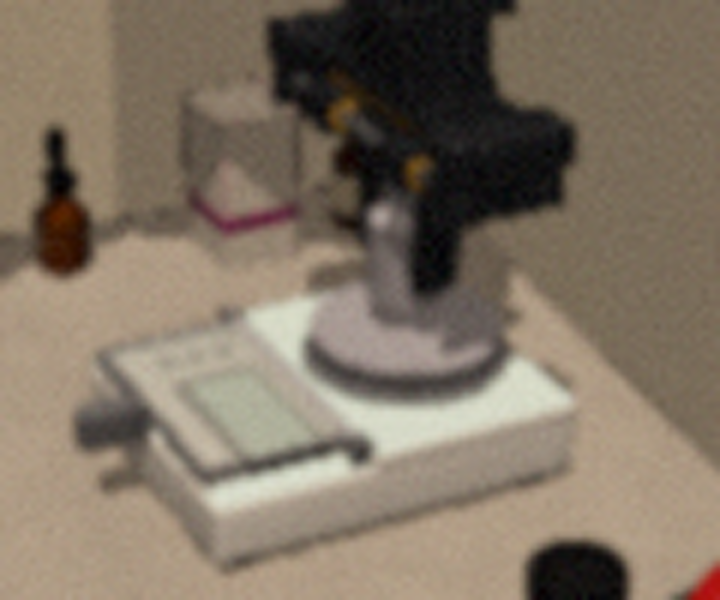

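View pics/t5c.png

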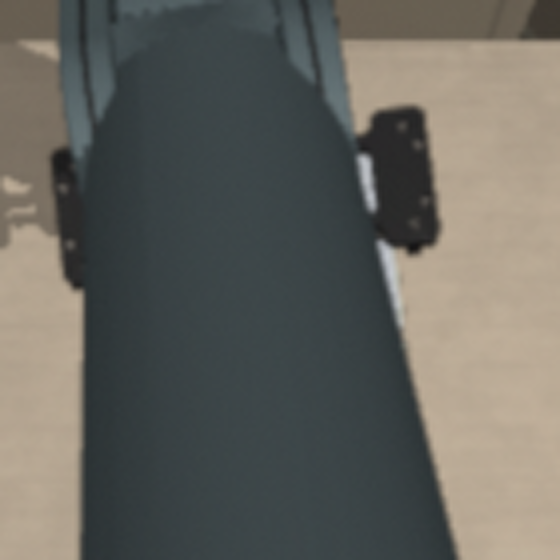

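The side view shows the weight upright, a little above the pan's middle (foot near (395,315) in the crop). The arm blocks the top view. Lowering slowly while watching the force.

```bash
python3 -m pendant '[{"delta_pos":[0,5,0],"rotation":[0,0,0]},{"delta_pos":[0,9,0],"rotation":[0,0,0]},{"delta_pos":[0,13,0],"rotation":[0,0,0]},{"delta_pos":[0,15,0],"rotation":[0,0,0]},{"delta_pos":[0,15,0],"rotation":[0,0,0]}]'; python3 -m pendant '[{"delta_pos":[0,0.5,0],"rotation":[0,0,0]},{"delta_pos":[0,1,0],"rotation":[0,0,0]},{"delta_pos":[0,1.5,0],"rotation":[0,0,0]},{"delta_pos":[0,1.5,0],"rotation":[0,0,0]}]'
```

```text
clock: 7.38
tool_pos: [608.8, 77.8, 95.7]
orientation: [-1.572, -0.001, 0.125]
wrist_force: [-0.6, 0.7, -4.1]
gripper_width: 37.2
clock: 7.88
tool_pos: [608.7, 77.7, 94.2]
orientation: [-1.572, -0.001, 0.125]
wrist_force: [-0.7, -0.0, -4.2]
gripper_width: 37.4
```

```bash
for i in 1 2 3; do python3 -m pendant '[{"delta_pos":[0,0.5,0],"rotation":[0,0,0]},{"delta_pos":[0,1,0],"rotation":[0,0,0]},{"delta_pos":[0,1,0],"rotation":[0,0,0]}]' | egrep "tool_pos|force"; done
```

```text
tool_pos: [608.8, 77.8, 93.2]
wrist_force: [0.3, 0.5, -4.3]
tool_pos: [608.8, 77.7, 92.2]
wrist_force: [-1.9, 0.3, -1.6]
tool_pos: [608.8, 77.7, 91.3]
wrist_force: [-0.2, 0.5, -0.3]
```

```bash
python3 -m pendant '[{"delta_pos":[0,0.2,0],"rotation":[0,0,0]},{"delta_pos":[0,0.2,0],"rotation":[0,0,0]}]'| egrep "tool_pos|force"; python3 -m pendant '[{"delta_pos":[0,0,0],"rotation":[0,0,0]},{"delta_pos":[0,0,0],"rotation":[0,0,0]},{"delta_pos":[0,0,0],"rotation":[0,0,0]},{"delta_pos":[0,0,0],"rotation":[0,0,0]}]' 0.5; python3 -m pendant '[{"delta_pos":[0,0,0],"rotation":[0,0,0]}]'
```

```text
tool_pos: [608.8, 77.7, 91.1]
wrist_force: [-1.4, 0.1, -0.3]
clock: 9.75
tool_pos: [608.9, 77.7, 91.2]
orientation: [-1.572, -0.001, 0.125]
wrist_force: [0.0, 0.4, -0.1]
gripper_width: 66.1
clock: 9.88
tool_pos: [609.0, 77.8, 91.3]
orientation: [-1.572, -0.001, 0.125]
wrist_force: [0.1, 0.8, 0.7]
gripper_width: 66.1
```

Released. Going straight up, then looking.

```bash
python3 -m pendant '[{"delta_pos":[0,-15,0],"rotation":[0,0,0]},{"delta_pos":[0,-45,0],"rotation":[0,0,0]},{"delta_pos":[0,-95,0],"rotation":[0,0,0]},{"delta_pos":[0,-140,0],"rotation":[0,0,0]},{"delta_pos":[0,-140,0],"rotation":[0,0,0]}]';python3 - <<'E'
from h import *
cv2.imwrite("pics/s6.png",arm.capture("side"))
crop(cv2.imread("pics/s6.png"),270,130,390,230,6,"s6c.png")
c=arm.get_calibration("wrist");cv2.imwrite("pics/w6.png",arm.capture("wrist"))
o=arm.observe();print(o["joint_positions"].round(4))
delta([445.5,58,150])
E
```

```text
clock: 10.5
tool_pos: [611.4, 78.3, 236.4]
orientation: [-1.572, -0.01, 0.124]
wrist_force: [-0.0, -0.3, -1.1]
gripper_width: 66.2
[-0.2392  0.4946  0.0518  1.6632 -0.0277  0.9824  1.5172]
t 10.6 pos [608.8  78.  232.1] ori [-1.572 -0.002  0.125] F [-0.2 -0.2  0.5] w 66.1
dpos [-164.7   81.7    0.6] rot [0.001 0.005 0.002]
```

View pics/s6c.png

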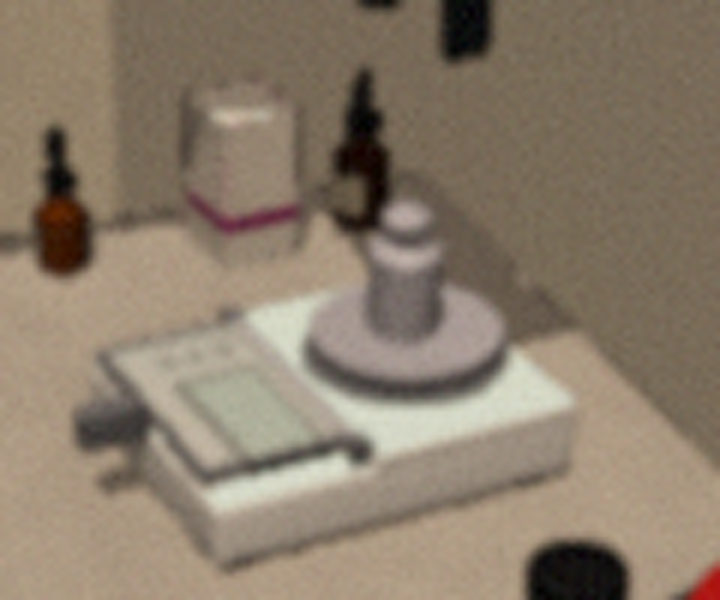

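View pics/w6.png

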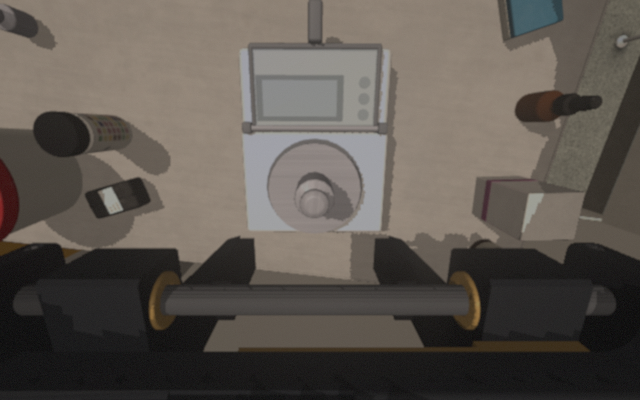

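The side view shows the weight standing upright mid-pan: foot near (405,330) in the crop, pan centre near (406,332). The wrist view agrees, with the pan at (314,185) and the knob at (315,203). Next is the guard, and I'll move above the tab with a slight forward tilt.

```bash
python3 -c "
from h import *
delta([446,58,130],-0.15)"; python3 -m pendant '[{"delta_pos":[-40,10,0],"rotation":[0,0,0]},{"delta_pos":[-85,30,0],"rotation":[0,0,0.05]},{"delta_pos":[-130,60,0],"rotation":[0,0,0.1]},{"delta_pos":[-164,95,0],"rotation":[0,0,0.15]},{"delta_pos":[-164,102,0],"rotation":[0,0,0.15]}]' 0;python3 - <<'E'
from h import *
delta([446,58,130],-0.15)
E
```

```text
t 10.6 pos [608.8  78.  232.1] ori [-1.572 -0.002  0.125] F [-0.2 -0.2  0.5] w 66.1
dpos [-164.3  101.7    0.5] rot [ 0.001  0.005 -0.148]
clock: 11.22
tool_pos: [442.6, 56.8, 127.3]
orientation: [-1.573, 0.155, 0.124]
wrist_force: [1.0, -0.3, -0.8]
gripper_width: 44.2
t 11.22 pos [442.6  56.8 127.3] ori [-1.573  0.155  0.124] F [ 1.  -0.3 -0.8] w 44.2
dpos [ 3.  -3.2  0.8] rot [ 0.002  0.005 -0.305]
```

I typed the tilt with the wrong sign: it stands at +0.155 instead of -0.15. It's in free air, so this only needs correcting before I look.

```bash
python3 -m pendant '[{"delta_pos":[2,-2,1],"rotation":[0,0,-0.1]},{"delta_pos":[3,-3,1],"rotation":[0,0,-0.2]},{"delta_pos":[3,-3,1],"rotation":[0,0.005,-0.3]},{"delta_pos":[3,-3,1],"rotation":[0,0.005,-0.3]},{"delta_pos":[3,-3,1],"rotation":[0,0.005,-0.3]}]';python3 - <<'E'
from h import *
o=arm.observe();c=arm.get_calibration("wrist");im=arm.capture("wrist");cv2.imwrite("pics/w7.png",im)
print(o["joint_positions"].round(4))
x=np.array([.993,.118,0])
H=np.array([545.6,70.6,61])
for d in (82,100,114): print(d,proj(c,H-d*x))
import json;json.dump({k:np.array(v).tolist() for k,v in c.items()},open("w7.json","w"))
delta([446,58,130],-0.15)
E
```

```text
clock: 11.85
tool_pos: [447.3, 58.6, 130.3]
orientation: [-1.573, -0.145, 0.12]
wrist_force: [0.3, 0.0, 0.7]
gripper_width: 44.1
[-0.2839  0.3482  0.0466  2.251   0.009   0.3991  1.4417]
82 (np.float64(314.4460328012702), np.float64(227.48001062798517))
100 (np.float64(314.48846550034426), np.float64(205.6261589726453))
114 (np.float64(314.5235646922507), np.float64(187.5492383457821))
t 11.9 pos [447.4  58.5 130.2] ori [-1.573 -0.145  0.12 ] F [ 0.  -1.1 -0.2] w 44.3
dpos [-1.5 -0.  -0.4] rot [ 0.002  0.    -0.005]
```

View pics/w7.png

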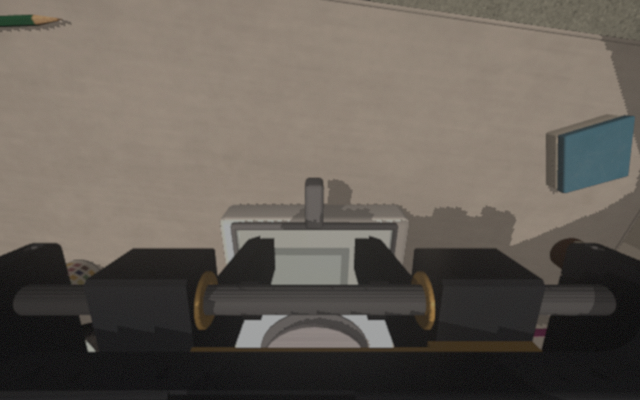

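Run:
```python
from h import *
import json
c=json.load(open("w7.json"))
crop(cv2.imread("pics/w7.png"),280,160,350,245,7,"w7c.png")
x=np.array([.993,.118,0])
for d in (80,114):
  for z in (39,61): print(d,z,np.array(proj(c,np.array([545.6,70.6,0])-d*x+[0,0,z])).round(1), )
delta([446,58,85],0.0)
```

```text
80 39 [314.5 217. ]
80 61 [314.4 229.8]
114 39 [314.5 177.8]
114 61 [314.5 187.5]
t 11.9 pos [447.4  58.5 130.2] ori [-1.573 -0.145  0.12 ] F [ 0.  -1.1 -0.2] w 44.3
dpos [-8.  44.5 -0.3] rot [0.002 0.    0.145]
```

View pics/w7c.png

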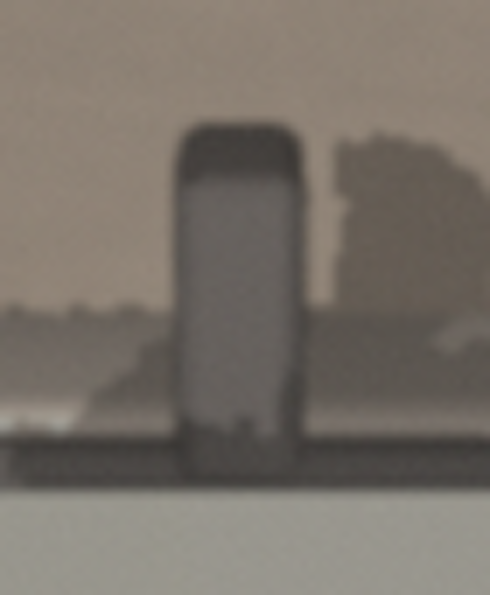

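Tab front face edges at rows 177.4 and 185.7 against predicted 177.8 and 187.5, and column 314.3 against 314.5. The tab pose is confirmed, so I'll straighten the tool and descend.

```bash
python3 -m pendant '[{"delta_pos":[-4,20,0],"rotation":[0,0,0.075]},{"delta_pos":[-8,40,0],"rotation":[0,0,0.145]},{"delta_pos":[-8,44,0],"rotation":[0,0,0.145]},{"delta_pos":[-8,44,0],"rotation":[0,0,0.145]}]';python3 -c "
from h import *
delta([446,58.7,45],0.0)"
```

```text
clock: 12.4
tool_pos: [446.0, 58.2, 85.4]
orientation: [-1.573, -0.0, 0.12]
wrist_force: [0.1, -0.0, 0.3]
gripper_width: 44.2
t 12.4 pos [446.   58.2  85.4] ori [-1.573 -0.     0.12 ] F [ 0.1 -0.   0.3] w 44.2
dpos [ 0.1 40.4  0.6] rot [ 0.002 -0.     0.   ]
```

```bash
python3 -m pendant '[{"delta_pos":[0,15,0],"rotation":[0,0,0]},{"delta_pos":[0,30,0.5],"rotation":[0,0,0]},{"delta_pos":[0,40,0.5],"rotation":[0,0,0]},{"delta_pos":[0,40,0.5],"rotation":[0,0,0]},{"delta_pos":[0,40,0.5],"rotation":[0,0,0]}]';python3 - <<'E'
from h import *
cv2.imwrite("pics/w8.png",arm.capture("wrist"));cv2.imwrite("pics/s8.png",arm.capture("side"))
crop(cv2.imread("pics/s8.png"),240,130,400,260,5,"s8c.png")
E
```

```text
clock: 13.02
tool_pos: [446.0, 58.6, 45.5]
orientation: [-1.573, -0.0, 0.12]
wrist_force: [0.5, -0.3, 1.0]
gripper_width: 44.0
```

View pics/w8.png

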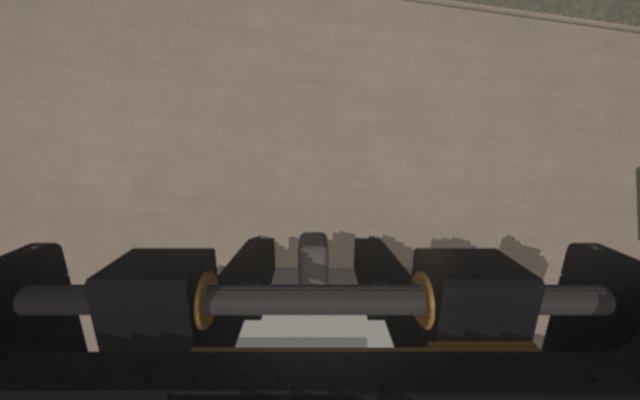

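View pics/s8c.png

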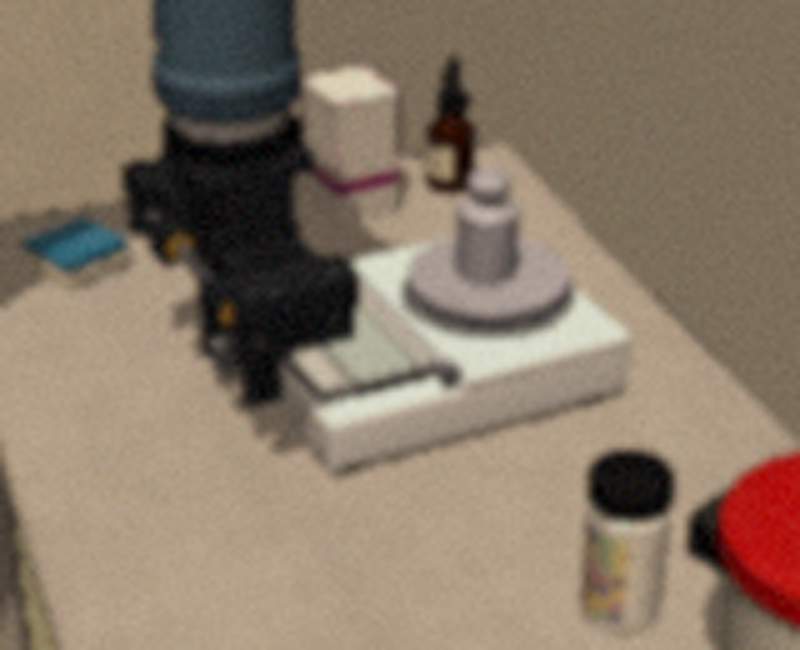

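The tab is centred between the fingers at (313,260), clear of the housing. Closing.

```bash
python3 -m pendant '[{"delta_pos":[0,0,0],"rotation":[0,0,0]},{"delta_pos":[0,0,0],"rotation":[0,0,0]},{"delta_pos":[0,0,0],"rotation":[0,0,0]},{"delta_pos":[0,0,0],"rotation":[0,0,0]},{"delta_pos":[0,0,0],"rotation":[0,0,0]}]' -1 20; python3 -m pendant '[{"delta_pos":[0,0,0],"rotation":[0,0,0]},{"delta_pos":[0,0,0],"rotation":[0,0,0]}]';python3 - <<'E'
from h import *
# rotate about hinge by a: current rigid grasp
o=arm.observe();R0=Rn.from_euler("xyz",o["orientation"]);p=o["tool_pos"]
H=np.array([545.6,70.6,49]);ax=np.array([-.118,.993,0])
print(o["joint_positions"].round(3))
for a in np.arange(0.0785,.8,.0785):
    Q=Rn.from_rotvec(ax*a); q=H+Q.apply(p-H)
    print(round(a,3),R0.inv().apply(q-p).round(1),(R0.inv()*Q*R0).as_rotvec().round(3),q.round(1))
E
```

```text
clock: 13.75
tool_pos: [446.3, 58.2, 45.8]
orientation: [-1.573, -0.001, 0.119]
wrist_force: [0.9, -2.5, 0.8]
gripper_width: 13.6
clock: 14.0
tool_pos: [446.4, 58.2, 45.8]
orientation: [-1.573, -0.001, 0.119]
wrist_force: [-0.3, -1.4, 1.3]
gripper_width: 13.9
[-0.248  0.577  0.02   2.169 -0.021  0.395  1.478]
0.078 [ 0.1 -7.9 -0. ] [ 0.    -0.     0.078] [446.4  58.2  53.6]
0.157 [  0.7 -15.7  -0. ] [ 0.    -0.     0.157] [447.1  58.2  61.5]
0.236 [  2.  -23.4  -0.1] [ 0.    -0.001  0.235] [448.4  58.4  69.2]
0.314 [  3.9 -31.   -0.1] [ 0.    -0.001  0.314] [450.2  58.6  76.8]
0.392 [  6.4 -38.5  -0.1] [ 0.    -0.001  0.392] [452.7  58.9  84.3]
0.471 [  9.5 -45.7  -0.1] [ 0.    -0.001  0.471] [455.7  59.3  91.5]
0.55 [ 13.1 -52.7  -0.1] [ 0.    -0.001  0.549] [459.3  59.7  98.5]
0.628 [ 17.3 -59.4  -0.2] [ 0.001 -0.002  0.628] [463.4  60.2 105.2]
0.706 [ 21.9 -65.7  -0.2] [ 0.001 -0.002  0.706] [468.1  60.7 111.5]
0.785 [ 27.1 -71.6  -0.2] [ 0.001 -0.002  0.785] [473.2  61.3 117.4]
```

```bash
python3 -m pendant '[{"delta_pos":[0,-4,0],"rotation":[0,0,0.04]},{"delta_pos":[0,-8,0],"rotation":[0,0,0.078]},{"delta_pos":[0.7,-15.7,0],"rotation":[0,0,0.157]},{"delta_pos":[2,-23.4,0],"rotation":[0,0,0.235]},{"delta_pos":[2,-23.4,0],"rotation":[0,0,0.235]}]' - 25
cat > g.py <<'E'
from h import *
o=arm.observe();R0=Rn.from_euler("xyz",o["orientation"]);p=o["tool_pos"]
H=np.array([545.6,70.6,49]);ax=np.array([-.118,.993,0])
g=p-R0.apply([0,5,0])   # grasp point
v=g-H; fx=-(v@np.array([.993,.118,0])); ang=np.arctan2(v[2],fx)-np.arctan2(1,100)
tilt=np.arcsin(-R0.apply([1,0,0])[2])
print("t",o["clock"].round(2),"grip rad",np.hypot(fx,v[2]).round(1),"angle from pos",ang.round(3),"tool tilt",tilt.round(3),"F",o["wrist_force"].round(1),"w",o["gripper_width"].round(1),"q",o["joint_positions"].round(2))
import sys
base=np.arctan2(v[2],fx)-0.01
for a in np.arange(0.0785,.786,.0785):
    if a<=ang+.03: continue
    da=a-ang
    Q=Rn.from_rotvec(ax*da)
    # keep rigid tilt = a
    Rn1=Rn.from_rotvec(ax*(a-tilt))*R0
    gp=H+Rn.from_rotvec(ax*a).apply(np.array([-.993*100,-.118*100,1]))
    q=gp+Rn1.apply([0,5,0])
    print(round(a,3),R0.inv().apply(q-p).round(1),(R0.inv()*Rn1).as_rotvec().round(3),q.round(1))
E
python3 g.py
```

```text
clock: 14.62
tool_pos: [448.3, 58.4, 68.8]
orientation: [-1.573, 0.234, 0.119]
wrist_force: [-0.3, -1.2, -0.5]
gripper_width: 13.8Traceback (most recent call last):
  File "g.py", line 7, in <module>
    print("t",o["clock"].round(2),"grip rad",np.hypot(fx,v[2]).round(1),"angle from pos",ang.round(3),"tool tilt",tilt.round(3),"F",o["wrist_force"].round(1),"w",o["gripper_width"].round(1),"q",o["joint_positions"].round(2))
              ^^^^^^^^^^^^^^^^
AttributeError: 'float' object has no attribute 'round'
```

```bash
sed -i 's/o\["clock"\].round(2)/o["clock"]/; s/o\["gripper_width"\].round(1)/o["gripper_width"]/' g.py; python3 g.py
python3 - <<'E'
from h import *
cv2.imwrite("pics/s9.png",arm.capture("side"))
crop(cv2.imread("pics/s9.png"),240,130,400,260,5,"s9c.png")
E
```

```text
t 14.625 grip rad 100.0 angle from pos 0.239 tool tilt 0.234 F [-0.3 -1.2 -0.5] w 13.819974238964747 q [-0.22  0.62  0.01  1.98 -0.04  0.77  1.51]
0.314 [ 0.  -7.5  0.6] [ 0.   -0.    0.08] [449.9  59.2  76.1]
0.392 [  0.6 -15.3   0.6] [ 0.    -0.     0.158] [452.3  59.5  83.6]
0.471 [  1.9 -23.1   0.5] [ 0.    -0.001  0.237] [455.3  59.9  90.8]
0.55 [  3.7 -30.7   0.5] [ 0.    -0.001  0.315] [458.8  60.3  97.8]
0.628 [  6.1 -38.2   0.5] [ 0.    -0.001  0.394] [462.9  60.8 104.5]
0.706 [  9.1 -45.4   0.5] [ 0.    -0.001  0.472] [467.5  61.3 110.9]
0.785 [ 12.7 -52.4   0.5] [ 0.    -0.001  0.551] [472.5  61.9 116.9]
```

View pics/s9c.png

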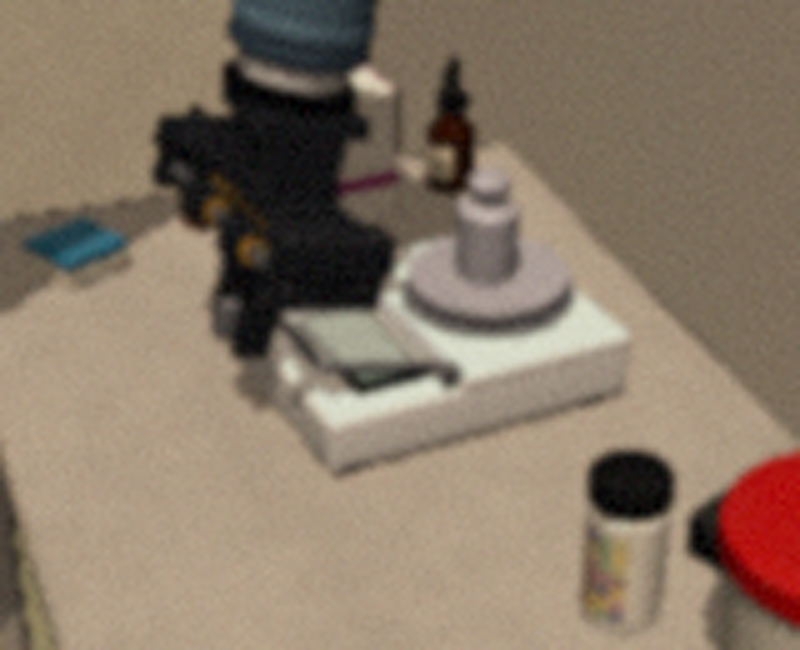

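The guard is rising with the tab, consistent with about 0.24 rad. Continuing along the arc.

```bash
python3 -m pendant '[{"delta_pos":[0,-7.5,0],"rotation":[0,0,0.08]},{"delta_pos":[0.6,-15.3,0],"rotation":[0,0,0.158]},{"delta_pos":[1.9,-23.1,0],"rotation":[0,0,0.237]},{"delta_pos":[3.7,-30.7,0],"rotation":[0,0,0.315]},{"delta_pos":[3.7,-30.7,0],"rotation":[0,0,0.315]}]' ; python3 g.py
python3 - <<'E'
from h import *
cv2.imwrite("pics/s10.png",arm.capture("side"))
crop(cv2.imread("pics/s10.png"),240,130,400,260,5,"s10c.png")
E
```

```text
clock: 15.3
tool_pos: [458.5, 59.6, 96.9]
orientation: [-1.574, 0.548, 0.118]
wrist_force: [-0.4, -2.1, 1.2]
gripper_width: 14.1
t 15.3 grip rad 99.9 angle from pos 0.539 tool tilt 0.548 F [-0.4 -2.1  1.2] w 14.102903488198805 q [-0.21  0.76  0.02  1.71 -0.05  1.22  1.53]
0.628 [-0.1 -8.9  0.6] [-0.   -0.    0.08] [462.9  60.8 104.5]
0.706 [  0.5 -16.7   0.6] [-0.    -0.001  0.159] [467.5  61.3 110.9]
0.785 [  1.8 -24.4   0.5] [-0.    -0.001  0.237] [472.5  61.9 116.9]
```

View pics/s10c.png

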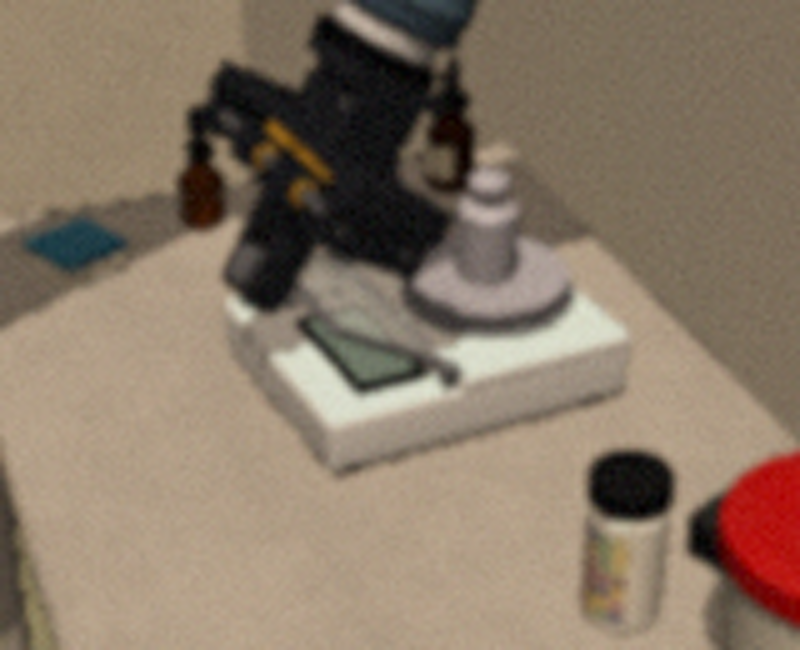

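Clearance to the weight is fine: about 40 mm by geometry at 45°. Finishing the arc.

```bash
python3 -m pendant '[{"delta_pos":[0,-8.9,0],"rotation":[0,0,0.08]},{"delta_pos":[0.5,-16.7,0],"rotation":[0,0,0.159]},{"delta_pos":[1.8,-24.4,0],"rotation":[0,0,0.237]},{"delta_pos":[1.8,-24.4,0],"rotation":[0,0,0.237]},{"delta_pos":[1.8,-24.4,0],"rotation":[0,0,0.237]}]' ; python3 g.py
python3 - <<'E'
from h import *
cv2.imwrite("pics/s11.png",arm.capture("side"));cv2.imwrite("pics/w11.png",arm.capture("wrist"))
crop(cv2.imread("pics/s11.png"),240,110,400,240,5,"s11c.png")
E
```

```text
clock: 15.98
tool_pos: [472.4, 61.3, 116.4]
orientation: [-1.575, 0.78, 0.117]
wrist_force: [1.1, -1.8, -1.8]
gripper_width: 13.7
t 15.975 grip rad 99.9 angle from pos 0.78 tool tilt 0.78 F [ 1.1 -1.8 -1.8] w 13.739003128136185 q [-0.21  0.89  0.03  1.5  -0.06  1.53  1.53]
```

View pics/s11c.png

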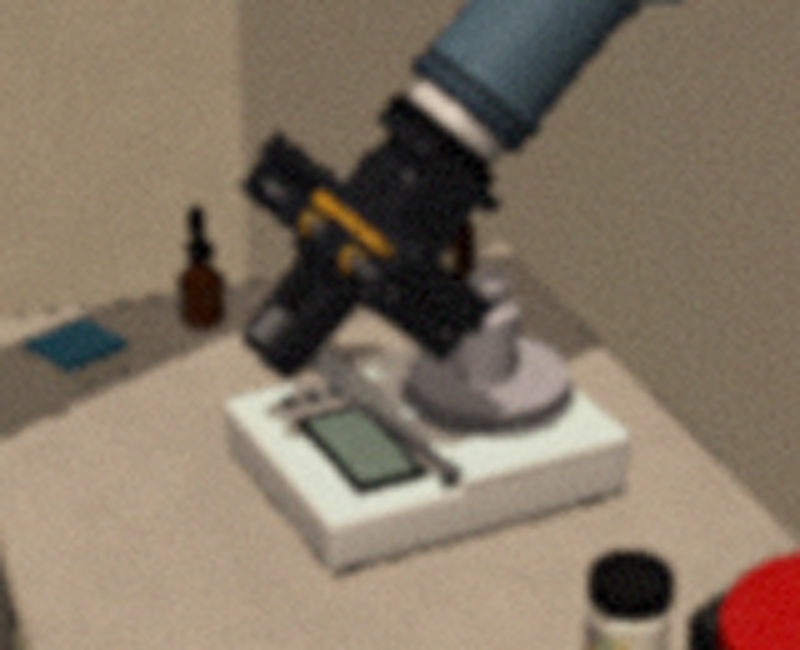

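View pics/w11.png

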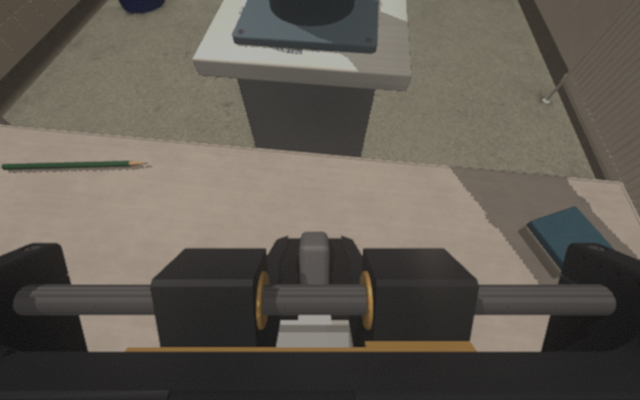

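```bash
python3 -m pendant '[{"delta_pos":[0.1,-0.6,0],"rotation":[0,0,0.005]},{"delta_pos":[0.1,-0.6,0],"rotation":[0,0,0.005]},{"delta_pos":[0.1,-0.6,0],"rotation":[0,0,0.005]},{"delta_pos":[0.1,-0.6,0],"rotation":[0,0,0.005]}]'; python3 g.py
python3 - <<'E'
from h import *
S=arm.get_calibration("side")
im=arm.capture("side");cv2.imwrite("pics/s12.png",im)
X=np.array([.993,.118,0]);Y=np.array([-.118,.993,0]);H=np.array([545.6,70.6,49])
crop(im,300,150,380,220,10,"s12c.png")
off=np.array(proj(S,H-70*Y))
for a in (.6,.7,.785,.87,.95):
    p=H-66*Y-80*(np.cos(a)*X)+[0,0,80*np.sin(a)]
    print(a,((np.array(proj(S,p))-[300,150])*10).round(0))
print("hinge",((np.array(proj(S,H-66*Y))-[300,150])*10).round(0))
# weight shift between s10 and s12
d=cv2.absdiff(cv2.imread("pics/s6.png"),im).max(2)
for n,(x0,y0,x1,y1) in dict(pan=(336,185,356,196),pot=(350,215,380,260),small=(325,265,350,295),cover=(240,168,272,190)).items(): print(n,d[y0:y1,x0:x1].mean().round(1))
E
```

```text
clock: 16.58
tool_pos: [473.0, 61.4, 117.1]
orientation: [-1.575, 0.785, 0.117]
wrist_force: [-1.4, -1.7, -1.4]
gripper_width: 13.7
t 16.575 grip rad 99.9 angle from pos 0.789 tool tilt 0.785 F [-1.4 -1.7 -1.4] w 13.674497017313124 q [-0.21  0.89  0.03  1.5  -0.06  1.54  1.53]
0.6 [ 84. 440.]
0.7 [ 99. 416.]
0.785 [114. 396.]
0.87 [131. 377.]
0.95 [147. 361.]
hinge [293. 524.]
pan 12.5
pot 5.7
small 5.7
cover 33.1
```

View pics/s12c.png

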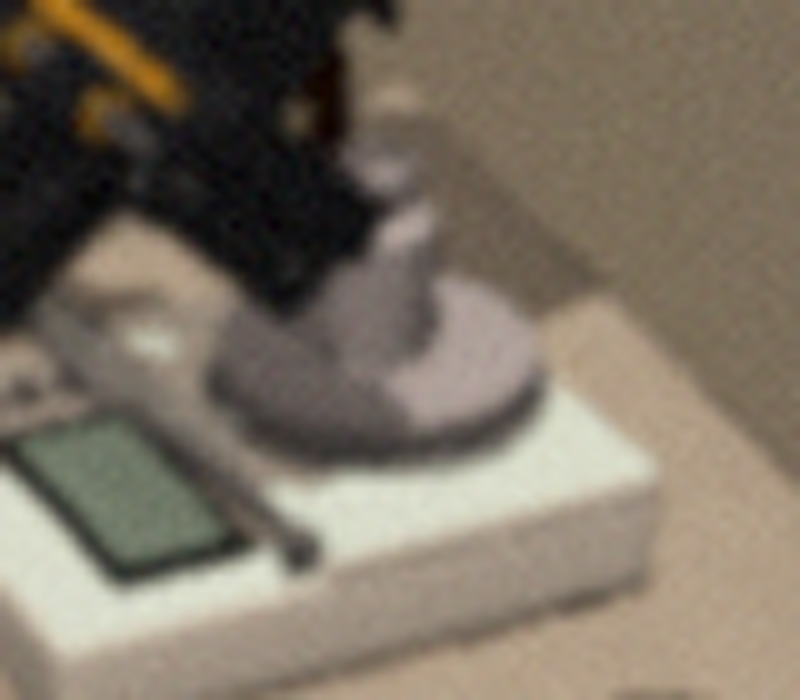

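Run:
```python
from h import *
S=arm.get_calibration("side")
im=cv2.imread("pics/s12.png")
X=np.array([.993,.118,0]);Y=np.array([-.118,.993,0]);H=np.array([545.6,70.6,49])
k=16;x0,y0,x1,y1=285,170,335,207
c=cv2.resize(im[y0:y1,x0:x1],None,fx=k,fy=k,interpolation=cv2.INTER_CUBIC)
c=cv2.convertScaleAbs(c,alpha=1.4)
cv2.imwrite("pics/s12d.png",c)
off=np.array([.7,2.4])
P=lambda p:((np.array(proj(S,p))+off-[x0,y0]+.5)*k).round(0)
for a in (.7,.785,.87):
    r=-np.cos(a)*X+[0,0,np.sin(a)]
    print(a,"near",P(H-66*Y+80*r),"far",P(H+66*Y+80*r),"hinge",P(H-66*Y),P(H+66*Y))
```

```text
0.7 near [418. 391.] far [118.  78.] hinge [728. 565.] [413. 250.]
0.785 near [442. 360.] far [139.  50.] hinge [728. 565.] [413. 250.]
0.87 near [468. 330.] far [163.  23.] hinge [728. 565.] [413. 250.]
```

View pics/s12d.png

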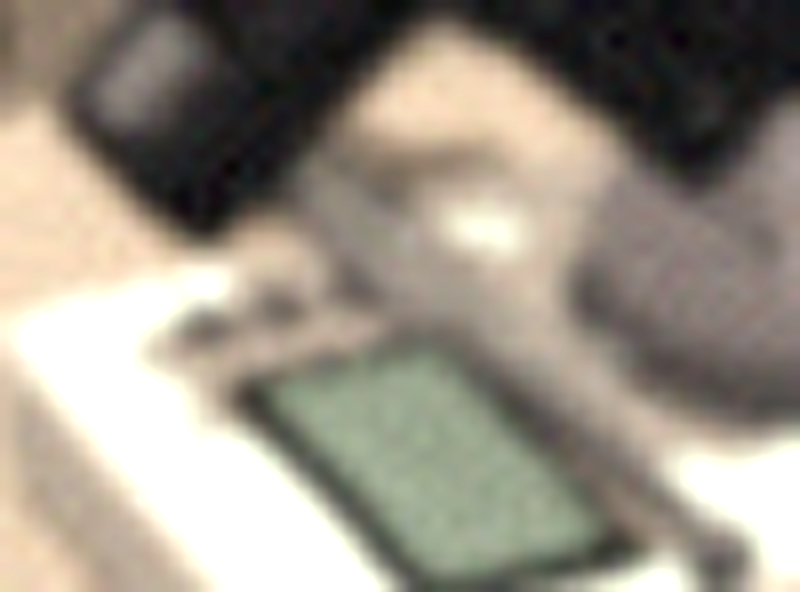

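The guard's near edge runs from the hinge at (728,565) to a corner at about (430,345). The prediction for 0.785 rad was (442,360), so the opening agrees. One last steadiness check, then I'll hand in.

```bash
python3 - <<'E'
from h import *
for i in range(6): im=arm.capture("top")
cv2.imwrite("pics/t13.png",im)
o=arm.observe();print(o["tool_pos"],np.abs(o["joint_velocities"]).max(),o["gripper_width"],o["wrist_force"])
crop(im,180,110,490,300,2.5,"t13c.png")
E
python3 g.py
```

```text
[473.01694604  61.37618272 117.06123413] 0.0006952552823468715 13.6029432890306 [-1.33008237 -1.65885179 -1.40584203]
t 16.925 grip rad 99.9 angle from pos 0.789 tool tilt 0.785 F [-1.3 -1.7 -1.4] w 13.6029432890306 q [-0.21  0.89  0.03  1.5  -0.06  1.54  1.53]
```

View pics/t13c.png

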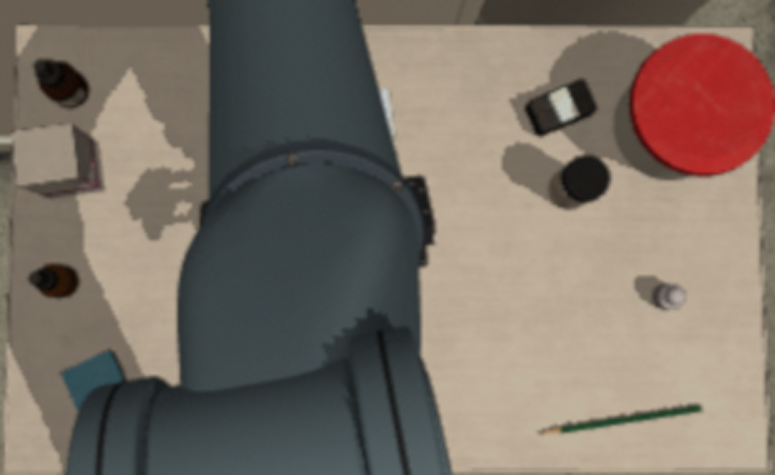

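The top view shows the small weight, pot, bottles and boxes where they were, and the arm is steady.

```bash
python3 -c "
from station import arm
print(arm.close_job())"
```

```text
the job is handed in; nothing more can be done
None
```

The large weight is standing on the balance pan, released. The job was handed in at about 17 s with the gripper still holding the splash guard at about 45°.

**Weight:** I lowered it gently; the pan took its load between 93 and 91 mm TCP height. The side and wrist views after release showed it upright in the middle of the pan. In the last side view it still stands upright, but the gripper partly hides it.

**Guard:** Before hand-in the arm was still, with the tool tilted 0.785 rad and the grip point at 0.789 rad on the hinge arc. The opening in the side view agreed within a few hundredths of a radian. The gripper was closed to 13.6 mm on the 14 mm tab, and the force at the wrist was about 2.5 N.

**Other things on the trolley:** In the last views the small weight and the bystanders look to be where they started, though the arm covers part of the coverslip box from above.

**What disagreed or went wrong:**
- **Cameras:** The top and side cameras differed by several mm in height and by up to about 12 mm sideways. I relied mainly on the wrist camera, which put the hinge at its stated 49 mm. Its heights for the pan and weight were less certain (35–101 mm against the top camera, 57–59 mm against the side), so I used the stated 66 mm for the pan and found contact by force.
- **Tilt sign:** I typed one tilt with the wrong sign in free air above the tab and corrected it at once. It touched nothing.

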